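# Flip the hex key and nip up the filter clamp screw

## Robot

A 6-joint arm with a two-finger parallel gripper is mounted at the origin on the work surface. World frame = base frame: x ahead of the robot, y to its left, z up, the work surface at z = 0. Lengths are in m, angles in rad, forces in N, time in s.
With the tool pointing down it reaches from about 0.4 to 0.825 m from the base axis. Payload 7 kg.
Tool frame: the origin (TCP) lies midway between the tips of the shut fingers; the grasp point (between the pads) lies 19 mm behind it; z points along the fingers, y is the line along which they close (so a half turn about z gives the same grasp; the last joint's range is limited). The gripper opens to 88 mm and grips with 3 to 60 N. Pads are 19 mm wide; open, the fingers measure 130 mm over their backs; the gripper's body (78 mm by 193 mm) begins 47 mm behind the grasp point.
Start: joints at [1.503, 0.359, 0.012, 0, -1.224, -0.288], TCP at [0.235, 0.633, 0.227] pointing down, gripper open.
Joint ranges: [-3.07, 3.07], [-1.43, 2.12], [-1.02, 1.25], [-3.03, 1.67], [-3.05, -0], [-3.03, 3.03]. Speed limits (rad/s): [2.39, 2.39, 3.01, 3.14, 3.14, 3.14].

## Interface

Orientations are given as [roll, pitch, yaw] about the fixed x, y, z axes, in that order (R = Rz(yaw) Ry(pitch) Rx(roll)).
In Python, from station import arm, grab_frame, camera_params, spot_in gives the robot as it stands.
- The arm moves only by the shell command python3 -m jog 'ROWS' [FORCE]. ROWS is JSON, a list that holds one entry, the list of rows, each a list of 7 numbers: the shift along the tool's x, y, z in mm, then the turn, a rotation vector about the tool's x, y, z in rad, then the finger opening in mm, from 0 to 87.6. In form: [[[x, y, z, wx, wy, wz, fingers], ...]]. A call has 1 to 20 rows; each row is the pose to reach, as a shift and turn from the pose commanded when the call began, along the tool's axes at that moment; what a row does not reach only later rows make up. A row lasts 1/8 s, in which the tool goes at most 62.5 mm and 10.7 degrees, less where a joint would pass 70% of its speed; a pose out of reach is approached as far as the arm can. A call with a gripper value outside its range is refused whole. The fingers move at their own pace and stop on an object; FORCE is the grip in N (left out, the last holds). Time passes only in rows, so rows that repeat a pose let the fingers close. It gives the time, the measured TCP pose, the force, the opening and the grip force at its end, in the units of the state.
- arm.get_state(): the state, without advancing time (a new reading comes with each control period).
- grab_frame(name): name is "scene" or "top"; returns (picture, depth): 480x640x3 uint8, blue, green, red; 480x640 float32, m along the optical axis (not along the pixel's ray), 0 where there is no reading.
- camera_params(name): a dict with "mtx" (3x3 intrinsics, pixels), "k1" (the pictures are not rectified: a ray, as slopes to the right and down, at radius r is drawn at 1 + k1 r^2 times it, then the intrinsics apply), "R" (3x3) and "t" (3): a world point X has camera coordinates R X + t. Camera axes: x right, y down, z forward; pixel columns grow to the right and rows downward; lengths in m; the calibration is good to about 2 mm. A picture is of the moment at which its call begins. camera_params takes no time and is no camera call.
- arm.job_done(): hands the job in; it is judged then, once.
Trained networks look in the newest picture that a camera, given by its name, has taken for a name from the list of things; names that differ only in an ending like _2 or _b are one class to them, and where a whole thing is asked for, a point or a joint stands for the part that bears it (a point fixed in the world has none). Each returns a list of dicts, best first, with "confidence" (0 to 1); they miss things now and then, are a little off and sometimes report something else, mostly with a low value. They report only what shows in the picture. A call takes as long as a camera call.
- spot_in(query, camera): "uv" ([column, row] in pixels, amid what is visible of it).
The state is a dict: "t": time; "q": joint angles; "qd": joint speeds; "joint_efforts": joint torques, N m; "eef_pos": TCP position; "ee_rot": TCP orientation; "force": force on the tool from outside, world axes, zero at the start; "moment": the same for the moment, N m; "width": finger opening in m; "gripper_force": force on a finger pad.
Only numpy, scipy, OpenCV 4.12 (cv2) and the standard library are available. Lean on these libraries where they do the work, as an engineer would, in place of code of your own. Each camera call takes 0.05 s, during which the arm holds its last target. There are 200 camera calls.

## Task

The big bright L-shaped hex key has been left with its long arm in the clamp screw of one of the two gas-filter holders. Pull it out, flip it round so that its short arm goes well into the same screw and its long arm sticks out level to the right (seen from the robot), then press the long arm down to tighten the stiff screw by about a twelfth of a turn (30 degrees). Leave the key in the screw and let go.

Things in the scene. Friction and masses are not known exactly. Their poses are not given: they have to be found in the camera images.
- key_mid (a point): bright steel L-shaped hex key, 12 mm thick, 0.28 kg: middle of its long arm, where to grip it. x: to the long tip, 110 mm away; the bend is 110 mm along -x. y: the way the short arm points from the bend. z up. At the start the L lies level, 200 mm up, x pointing away from the robot into the screw (hanging a few degrees at the bend). The flip is a 90 degree turn, clockwise from above
- key_tip (a point): centre of the end of the same key's short arm: 110 mm along -x and 60 mm along +y from the middle of the long arm; same axes. After the flip y points into the screw and x to the robot's right. (A thinner, dark 100 mm key lying on the bench is not part of the job)
- socket (a point): mouth of the screw's socket, on its axis in the front face of the blue-capped grey holder (44 mm wide, 220 high, cartridge to 262), 200 mm up; x level, into the screw, z up. Socket 30 mm deep, 1 mm play; key enters within 8 degrees. A brass lead-in stands 22 mm out of the face, mouth 34 mm wide inside, narrowing to the socket's 14. The long arm starts 29 mm deep: pull it straight back 55 mm or more
- screw (a joint): angle of the clamp screw, rad, 0 at the start, grows as it tightens (clockwise seen from the robot: a key arm pointing right goes down). Stiff, 0.5 N m: about 5 N at the middle of the long arm. Stays where it is left. The key has about 9 degrees of play before the screw turns; it can turn to 1.4

How it is judged:
On the way, in this order (a step that is already met when the one before it is completed fails the run):
1. the key is pulled out of the screw (distance between key_mid and socket above 0.125 m), for 0.1 s.
2. the short arm is in the socket and the screw has not yet been turned (x of key_tip in the frame of socket above 0.013 m and distance between key_tip and socket below 0.04 m and value of joint screw between -0.3 and 0.3 rad), for 0.1 s.
At the end, for the whole second after the job is handed in: the screw is tightened by 0.35 to 1.0 rad (20 to 57 degrees) and at rest, and the key stays in it with the end of its short arm at least 13 mm inside the socket (value of joint screw between 0.35 and 1 rad and velocity of joint screw between -0.05 and 0.05 rad/s and x of key_tip in the frame of socket above 0.013 m and distance between key_tip and socket below 0.04 m); the robot touches nothing.
It fails at once if the screw is turned by more than 0.3 rad without the short arm in it (value of joint screw above 0.3 rad and distance between key_tip and socket above 0.06 m).
It also fails if it takes over 51 s, if anything falls off the work surface, if the arm or the gripper's body presses on something with over 40 N, if the wrist force passes 120 N, or if a joint passes its speed limit or range.

## Working session

There is one attempt and no reset: what is moved stays moved. The work goes in short steps, Python scripts to look and compute and a shell command to move; the robot and the scene stay as the last step left them, time stands still between calls to the robot, and variables do not carry over. Pictures are saved under pics/ and viewed, at most 10 in all, crops included, and the job is handed in when it is done.

```bash
ls; mkdir -p pics; cat > h.py <<'E'
import numpy as np, cv2
from scipy.spatial.transform import Rotation as Ro
from station import arm, grab_frame, camera_params, spot_in
def world(cam,uv,d):
    p=camera_params(cam);K=np.array(p["mtx"]);x=(np.array(uv,float).reshape(-1,2)-K[:2,2])/[K[0,0],K[1,1]]
    s=x.copy()
    for _ in range(20): s=x/(1+p["k1"]*(s**2).sum(1,keepdims=True))
    d=np.array(d,float).reshape(-1,1)
    return (np.hstack([s,np.ones_like(d)])*d-np.array(p["t"]))@np.array(p["R"])
def proj(cam,X):
    p=camera_params(cam);K=np.array(p["mtx"]);c=np.atleast_2d(X)@np.array(p["R"]).T+np.array(p["t"])
    s=c[:,:2]/c[:,2:];s=s*(1+p["k1"]*(s**2).sum(1,keepdims=True));return s*[K[0,0],K[1,1]]+K[:2,2]
def cloud(cam,d):
    v,u=np.nonzero(d>0);return np.c_[u,v],world(cam,np.c_[u,v],d[v,u])
E
python3 - <<'E'
from h import *
for c in("scene","top"):
    im,d=grab_frame(c);cv2.imwrite(f"pics/{c}0.png",im);np.savez(f"{c}0.npz",im=im,d=d)
    p=camera_params(c);print(c,-np.array(p["R"]).T@p["t"],np.array(p["R"])[2])
    for q in("key_mid","key_tip","socket","screw"):
        for r in spot_in(q,c)[:3]:
            u,v=map(int,np.round(r["uv"]));print(q,r["confidence"],u,v,world(c,[u,v],d[v,u]).round(3))
s=arm.get_state();print(s["t"],s["eef_pos"],s["ee_rot"])
E
```

```text
pics
scene [0.89976512 0.38798314 1.0344001 ] [-0.38114101 -0.39161377 -0.83747847]
key_mid 0.97 255 176 [[ 0.497 -0.214  0.192]]
key_tip 0.76 255 176 [[ 0.497 -0.214  0.192]]
socket 0.67 202 256 [[ 0.681 -0.165  0.155]]
top [0.50639042 0.01480314 0.93861517] [ 0.06619976  0.00270745 -0.99780272]
key_mid 0.89 450 280 [[ 0.503 -0.268  0.001]]
key_tip 0.77 447 280 [[ 0.503 -0.261  0.004]]
socket 0.79 427 187 [[ 0.657 -0.17   0.199]]
0.5 [0.2351269  0.6326844  0.22653598] [ 3.14155116e+00  1.76306075e-05 -3.55821124e-01]
```

View pics/scene0.png

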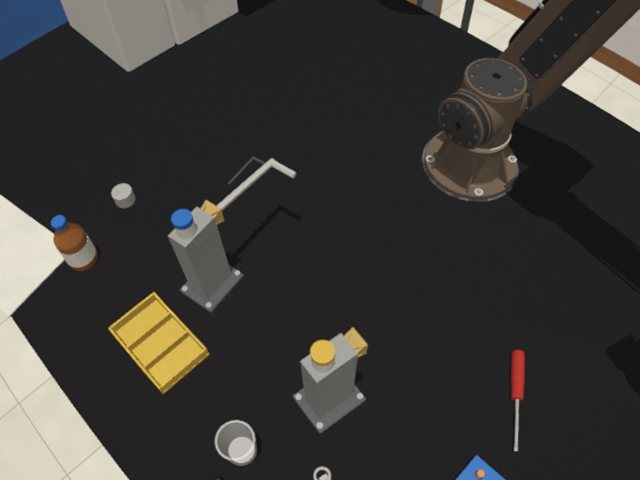

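View pics/top0.png

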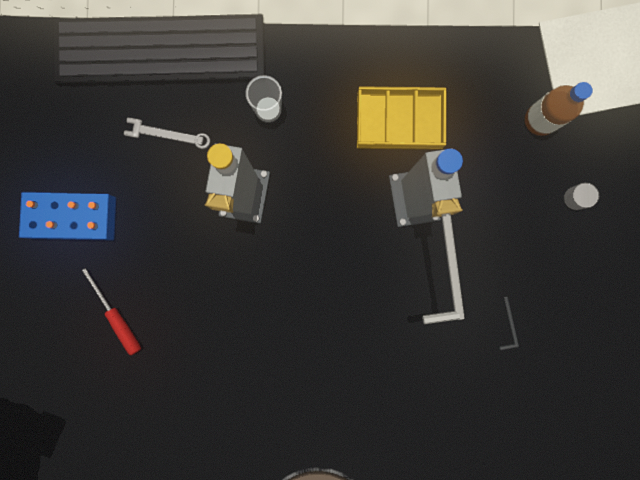

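The pictures show the blue-capped holder at (440,180) in top, its brass lead-in at (447,207), the key's long arm from there to the bend at (461,316), and the short arm pointing left to (424,320). The thin dark key lies at (510,330). Next I measure the holder and key from the depth images.

```bash
python3 - <<'E'
from h import *
for c in("top","scene"):
    z=np.load(f"{c}0.npz");im,d=z["im"],z["d"];uv,X=cloud(c,d)
    col=im[uv[:,1],uv[:,0]].astype(int);hsv=cv2.cvtColor(im,cv2.COLOR_BGR2HSV)[uv[:,1],uv[:,0]].astype(int)
    reg=(X[:,0]>.3)&(X[:,0]<.8)&(X[:,1]<-.08)&(X[:,1]>-.33)
    key=reg&(X[:,2]>.17)&(X[:,2]<.225)&(hsv[:,1]<60)&(hsv[:,2]>110)&(X[:,0]<.61)
    K=X[key];print(c,"key n",len(K),K.min(0).round(3),K.max(0).round(3))
    xb=np.arange(K[:,0].min(),K[:,0].max(),.02)
    for a in xb:
        m=(K[:,0]>=a)&(K[:,0]<a+.02)
        if m.sum()>3: print("  x%.3f"%a,m.sum(),np.median(K[m],0).round(4),"y %.3f..%.3f ztop %.4f"%(K[m,1].min(),K[m,1].max(),np.percentile(K[m,2],90)))
    br=reg&(X[:,2]>.15)&(hsv[:,1]>100)&(hsv[:,0]>10)&(hsv[:,0]<30)
    B=X[br];print("brass",len(B),np.percentile(B,[2,50,98],axis=0).round(4))
    cap=reg&(X[:,2]>.24)&(hsv[:,0]>95)&(hsv[:,0]<125)&(hsv[:,1]>100)
    print("cap",np.percentile(X[cap],[2,50,98],axis=0).round(4))
    top=reg&(abs(X[:,2]-.22)<.006)&(X[:,0]>.63)&(hsv[:,1]<80)
    T=X[top];print("top",len(T));r=cv2.minAreaRect((T[:,:2]*1000).astype(np.float32));print(r,np.median(T[:,2]))
E
```

```text
top key n 1124 [ 0.431 -0.234  0.179] [ 0.609 -0.167  0.207]
  x0.431 317 [ 0.4424 -0.2001  0.1863] y -0.234..-0.167 ztop 0.1884
  x0.451 99 [ 0.462  -0.224   0.1881] y -0.232..-0.218 ztop 0.1904
  x0.471 102 [ 0.4815 -0.2208  0.1897] y -0.230..-0.215 ztop 0.1918
  x0.491 100 [ 0.5005 -0.2176  0.1917] y -0.226..-0.212 ztop 0.1941
  x0.511 100 [ 0.5218 -0.2144  0.194 ] y -0.224..-0.208 ztop 0.1964
  x0.531 103 [ 0.5414 -0.2116  0.1961] y -0.220..-0.204 ztop 0.1981
  x0.551 106 [ 0.5613 -0.208   0.198 ] y -0.216..-0.200 ztop 0.2004
  x0.571 102 [ 0.5817 -0.2047  0.2   ] y -0.214..-0.198 ztop 0.2021
  x0.591 95 [ 0.6006 -0.202   0.2016] y -0.210..-0.183 ztop 0.2034
brass 392 [[ 0.6095 -0.2186  0.1867]
 [ 0.6213 -0.1957  0.2172]
 [ 0.6341 -0.1805  0.2222]]
cap [[ 0.6683 -0.2054  0.2556]
 [ 0.6849 -0.1878  0.2632]
 [ 0.7021 -0.1715  0.2659]]
top 908
((673.9232788085938, -190.5982666015625), (80.47555541992188, 46.17778015136719), 10.221145629882812) 0.22120246204438065
scene key n 634 [ 0.43  -0.236  0.173] [ 0.603 -0.166  0.205]
  x0.430 183 [ 0.4413 -0.1958  0.1846] y -0.236..-0.166 ztop 0.1875
  x0.450 53 [ 0.4579 -0.2216  0.1867] y -0.231..-0.216 ztop 0.1894
  x0.470 57 [ 0.4793 -0.2193  0.1884] y -0.229..-0.213 ztop 0.1919
  x0.490 56 [ 0.4997 -0.2153  0.1906] y -0.224..-0.210 ztop 0.1926
  x0.510 57 [ 0.5203 -0.2117  0.1925] y -0.221..-0.205 ztop 0.1954
  x0.530 63 [ 0.5401 -0.2088  0.1945] y -0.220..-0.204 ztop 0.1970
  x0.550 63 [ 0.5602 -0.206   0.1968] y -0.216..-0.200 ztop 0.1995
  x0.570 61 [ 0.5793 -0.2022  0.1989] y -0.211..-0.198 ztop 0.2010
  x0.590 41 [ 0.5952 -0.2003  0.2   ] y -0.208..-0.195 ztop 0.2024
brass 248 [[ 0.6087 -0.2148  0.1862]
 [ 0.6178 -0.1899  0.2155]
 [ 0.6286 -0.1806  0.221 ]]
cap [[ 0.6677 -0.2036  0.2516]
 [ 0.6845 -0.1846  0.262 ]
 [ 0.7017 -0.1695  0.2647]]
top 631
((671.4490356445312, -189.94810485839844), (82.5169906616211, 50.24289321899414), 8.571743965148926) 0.2200781433796835
```

```bash
cat >> h.py <<'E'
def rows(targets,s=None):
    """targets: (grasp-point xyz, Rotation) -> tool-frame shift mm, rotvec"""
    s=s or arm.get_state();R0=Ro.from_euler("xyz",s["ee_rot"]);p0=np.array(s["eef_pos"])
    for g,R in targets:
        p=np.array(g)+R.apply([0,0,.019]);print(((R0.inv().apply(p-p0))*1000).round(1),(R0.inv()*R).as_rotvec().round(4))
down=lambda yaw:Ro.from_euler("xyz",[np.pi,0,yaw])
psi=.157;n=np.array([np.cos(psi),np.sin(psi),0]);r=np.array([n[1],-n[0],0]);S=np.array([.6345,-.1965,.2]);M=np.array([.5548,-.2085,.191])
E
python3 -c "
from h import *
rows([([.5,.1,.33],down(psi)),(M+[0,0,.09],down(psi)),(M,down(psi))])"
```

```text
[433.8 407.  -84.5] [ 0.      0.     -0.5128]
[592.7 677.1 -35.4] [ 0.      0.     -0.5128]
[592.7 677.1  54.6] [ 0.      0.     -0.5128]
```

```bash
python3 -m jog '[[[434,407,-85,0,0,-0.513,60],[434,407,-85,0,0,-0.513,60],[434,407,-85,0,0,-0.513,60],[434,407,-85,0,0,-0.513,60],[434,407,-85,0,0,-0.513,60],[434,407,-85,0,0,-0.513,60],[434,407,-85,0,0,-0.513,60],[434,407,-85,0,0,-0.513,60],[434,407,-85,0,0,-0.513,60],[434,407,-85,0,0,-0.513,60],[434,407,-85,0,0,-0.513,60],[593,677,-35,0,0,-0.513,60],[593,677,-35,0,0,-0.513,60],[593,677,-35,0,0,-0.513,60],[593,677,-35,0,0,-0.513,60],[593,677,-35,0,0,-0.513,60],[593,677,-35,0,0,-0.513,60],[593,677,-35,0,0,-0.513,60],[593,677,-35,0,0,-0.513,60]]]' 30
python3 - <<'E'
from h import *
rows([(M,down(psi))]);print(arm.get_state()["q"])
im,d=grab_frame("top");im2,_=grab_frame("scene")
cv2.imwrite("pics/a.png",np.hstack([cv2.resize(im[130:360,330:560],(400,400)),cv2.resize(im2[60:310,130:380],(400,400))]))
E
```

```text
t: 2.88
eef_pos: [0.5554, -0.2071, 0.2621]
ee_rot: [3.142, -0.001, 0.159]
force: [0.4, -0.3, -0.6]
width: 0.0603
gripper_force: 0.0
[-0.9  1.3 90.1] [ 0.     -0.0008  0.0018]
[-2.74049509e-02  2.02871214e-01 -1.21925774e-01 -1.11040204e-04
 -1.24516922e+00  1.75707626e+00]
```

View pics/a.png

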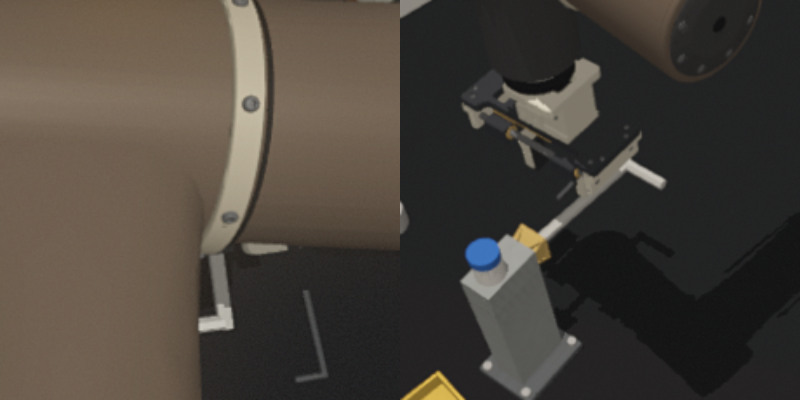

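The fingers straddle the long arm (right view, around (590,190)), and the bend shows at (228,322) in the left crop. Going down to grip.

```bash
python3 -m jog '[[[-1,1,45,0,0,0,60],[-1,1,90,0,0,0,60],[-1,1,90,0,0,0,60],[-1,1,90,0,0,0,30],[-1,1,90,0,0,0,5],[-1,1,90,0,0,0,5],[-1,1,90,0,0,0,5],[-1,1,90,0,0,0,5],[-1,1,90,0,0,0,5],[-1,1,90,0,0,0,5],[-1,1,90,0,0,0,5]]]' 20; python3 -c "
from h import *
s=arm.get_state();print(s['force'],s['moment'],s['width'],s['eef_pos'])"
```

```text
t: 4.35
eef_pos: [0.5544, -0.2098, 0.1716]
ee_rot: [3.141, 0.0, 0.157]
force: [-0.1, -0.5, 0.5]
width: 0.0119
gripper_force: 20.0
[-0.11304975 -0.54499492  0.50641164] [-0.49794001  0.0090724  -0.11849093] 0.011939442067956713 [ 0.55436842 -0.20976211  0.17161842]
```

```bash
python3 -m jog '[[[0,0,0,0,0,0,5],[-5,0,0,0,0,0,5],[-15,0,0,0,0,0,5],[-25,0,0,0,0,0,5]]]' 50; python3 -m jog '[[[-12,0,0,0,0,0,5],[-24,0,0,0,0,0,5],[-40,0,0,0,0,0,5],[-58,0,0,0,0,0,5],[-58,0,0,0,0,0,5]]]'
python3 - <<'E'
from h import *
s=arm.get_state();print(s["force"],s["moment"],s["width"],s["eef_pos"],s["ee_rot"])
for c in("top","scene"):
    im,d=grab_frame(c);np.savez(f"{c}1.npz",im=im,d=d);cv2.imwrite(f"pics/{c}1.png",im)
E
python3 -c "
import cv2,numpy as np
a,b=cv2.imread('pics/top1.png'),cv2.imread('pics/scene1.png')
cv2.imwrite('pics/b.png',np.hstack([cv2.resize(a[130:430,330:630],(400,400)),cv2.resize(b[60:310,130:380],(400,400))]))"
```

```text
t: 4.85
eef_pos: [0.5283, -0.2133, 0.1708]
ee_rot: [-3.141, 0.002, 0.157]
force: [-0.3, 0.0, -3.1]
width: 0.0115
gripper_force: 50.0
t: 5.48
eef_pos: [0.4707, -0.2228, 0.1719]
ee_rot: [-3.141, -0.0, 0.157]
force: [0.3, -0.4, -3.4]
width: 0.0117
gripper_force: 50.0
[ 0.25950198 -0.36823598 -3.38614161] [-0.09297996 -0.19274162 -0.0687762 ] 0.011739747538604276 [ 0.4707038  -0.22281865  0.17185228] [-3.14145576e+00 -1.66743389e-04  1.56530840e-01]
```

View pics/b.png

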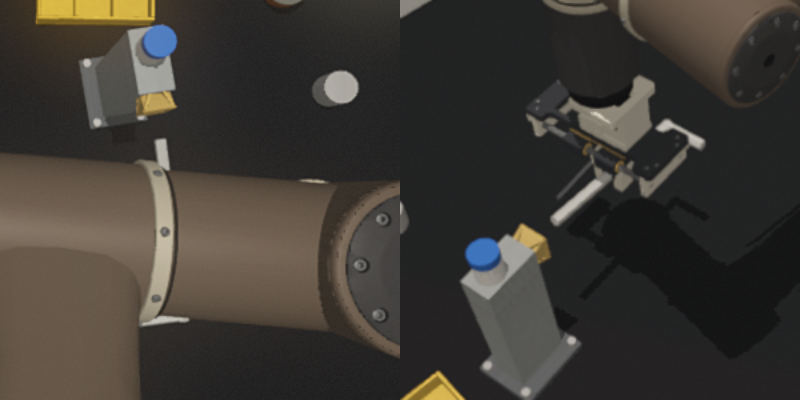

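The key is out of the lead-in and held: its tip is at (162,142) in the top crop and (560,220) in the scene crop. I'll measure its pose in the hand.

```bash
python3 - <<'E'
from h import *
s=arm.get_state();g=np.array(s["eef_pos"])+[0,0,.019]
for c in("top","scene"):
    z=np.load(f"{c}1.npz");im,d=z["im"],z["d"];uv,X=cloud(c,d)
    hsv=cv2.cvtColor(im,cv2.COLOR_BGR2HSV)[uv[:,1],uv[:,0]].astype(int)
    L=X-g;loc=np.c_[L@n,L@-r,L[:,2]]   # along key, left, up
    k=(hsv[:,1]<70)&(hsv[:,2]>100)&(abs(loc[:,2])<.03)
    a=k&(abs(loc[:,1])<.012)&(loc[:,0]>.03)&(loc[:,0]<.125)
    b=k&(loc[:,0]<-.095)&(loc[:,0]>-.13)&(loc[:,1]>-.015)&(loc[:,1]<.07)
    for q,nm in((a,"tip part"),(b,"bend part")):
        if q.sum()>5:
            P=loc[q]*1000;print(c,nm,q.sum(),np.percentile(P,[1,50,99],axis=0).round(1).tolist())
            i=0 if nm[0]=="t" else 1
            print("   fits",np.polyfit(P[:,i],P[:,1-i],1).round(3),np.polyfit(P[:,i],P[:,2],1).round(3))
    br=(X[:,2]>.15)&(hsv[:,1]>100)&(hsv[:,0]>10)&(hsv[:,0]<30)&(X[:,0]<.66)&(X[:,0]>.55)&(X[:,1]<-.1)
    B=X[br]-S;print("brass rel S (n,left,up)",(np.percentile(np.c_[B@n,B@-r,B[:,2]],[1,50,99],axis=0)*1000).round(1).tolist())
E
```

```text
top tip part 186 [[69.6, -6.4, 9.6], [89.5, 1.0, 15.6], [106.5, 6.8, 20.5]]
   fits [ 0.051 -3.719] [0.093 7.338]
top bend part 120 [[-117.4, -3.8, -12.1], [-113.3, 24.4, -5.0], [-107.9, 51.0, -1.3]]
   fits [ 2.40000e-02 -1.13665e+02] [-0.016 -4.772]
brass rel S (n,left,up) [[-23.0, -20.1, -16.7], [-13.1, 1.8, 16.6], [-0.7, 19.1, 22.2]]
scene tip part 251 [[30.9, -5.5, 2.0], [71.7, 3.5, 12.0], [107.0, 7.9, 19.5]]
   fits [-0.013  3.684] [0.089 5.318]
scene bend part 128 [[-118.6, -3.4, -16.6], [-110.7, 33.9, -6.5], [-96.3, 62.4, -2.5]]
   fits [-5.70000e-02 -1.08124e+02] [-0.035 -5.719]
brass rel S (n,left,up) [[-24.2, -16.8, -16.2], [-16.0, 9.6, 15.2], [-5.1, 19.5, 22.2]]
```

```bash
cat >> h.py <<'E'
lev=Ro.from_rotvec(-r*.09)*down(psi);fl=Ro.from_rotvec([0,0,-np.pi/2])*lev
def tipat(a,lat=0,up=0): return S+n*(a-.060)+r*(.112+lat)+[0,0,up-.0005]  # grasp point with key tip a along n from mouth
E
python3 -c "
from h import *
rows([(tipat(-.1),fl),(tipat(-.045),fl)])"
```

```text
[  4.3 109.7  -8.5] [ 0.0702 -0.0717  1.5697]
[ 59.3 109.7  -8.5] [ 0.0702 -0.0717  1.5697]
```

```bash
python3 -m jog '[[[0,30,-8,0.035,-0.036,0.2,5],[0,60,-8,0.07,-0.072,0.4,5],[4,110,-8,0.07,-0.072,1.57,5],[4,110,-8,0.07,-0.072,1.57,5],[4,110,-8,0.07,-0.072,1.57,5],[4,110,-8,0.07,-0.072,1.57,5],[4,110,-8,0.07,-0.072,1.57,5],[4,110,-8,0.07,-0.072,1.57,5],[4,110,-8,0.07,-0.072,1.57,5],[4,110,-8,0.07,-0.072,1.57,5],[4,110,-8,0.07,-0.072,1.57,5],[20,110,-8,0.07,-0.072,1.57,5],[50,110,-8,0.07,-0.072,1.57,5],[59,110,-8,0.07,-0.072,1.57,5],[59,110,-8,0.07,-0.072,1.57,5]]]'
python3 - <<'E'
from h import *
s=arm.get_state();print(s["eef_pos"],s["ee_rot"],s["q"],fl.as_euler("xyz"))
g=np.array(s["eef_pos"])-Ro.from_euler("xyz",s["ee_rot"]).apply([0,0,.019]);print("grasp err",(g-tipat(-.045)).round(4))
ims=[]
for c in("top","scene"):
    im,d=grab_frame(c);np.savez(f"{c}2.npz",im=im,d=d);ims.append(im)
    uv,X=cloud(c,d);hsv=cv2.cvtColor(im,cv2.COLOR_BGR2HSV)[uv[:,1],uv[:,0]].astype(int)
    L=X-S;loc=np.c_[L@n,L@r,L[:,2]]*1000
    k=(hsv[:,1]<70)&(hsv[:,2]>100)&(abs(loc[:,2])<30)
    a=k&(abs(loc[:,1])<15)&(loc[:,0]>-95)&(loc[:,0]<-35)
    b=k&(abs(loc[:,0]+105)<14)&(loc[:,1]>15)&(loc[:,1]<240)
    for q,i in((a,0),(b,1)):
        P=loc[q]
        if len(P)>5: print(c,"short" if i==0 else "long",len(P),np.percentile(P,[1,50,99],axis=0).round(1).tolist(),np.polyfit(P[:,i],P[:,1-i],1).round(3),np.polyfit(P[:,i],P[:,2],1).round(3))
cv2.imwrite("pics/c.png",np.hstack([cv2.resize(ims[0][130:430,330:630],(400,400)),cv2.resize(ims[1][60:310,130:380],(400,400))]))
E
```

```text
t: 7.45
eef_pos: [0.5485, -0.3216, 0.179]
ee_rot: [3.14, 0.091, -1.413]
force: [-0.7, 0.5, -3.5]
width: 0.0114
gripper_force: 50.0
[ 0.54846005 -0.32163963  0.17895062] [ 3.13955265  0.09078207 -1.41284164] [-0.27555031  0.3644733  -0.05804911 -0.08782012 -1.18968488  0.46796941] [ 3.14159265  0.09       -1.41379633]
grasp err [ 0.0005  0.0002 -0.0016]
top short 223 [[-94.4, -4.6, -1.6], [-70.1, 0.5, 2.9], [-46.3, 6.4, 6.0]] [-0.004  0.327] [-0.006  2.297]
scene short 138 [[-94.8, -6.1, -7.0], [-70.2, -1.9, 1.2], [-46.7, 4.9, 5.3]] [ 0.008 -0.773] [-0.027 -0.9  ]
scene long 286 [[-118.5, 16.5, -11.7], [-104.5, 69.5, 2.2], [-91.6, 108.2, 23.6]] [ 1.20000e-02 -1.05465e+02] [ 0.04  -0.222]
```

View pics/c.png

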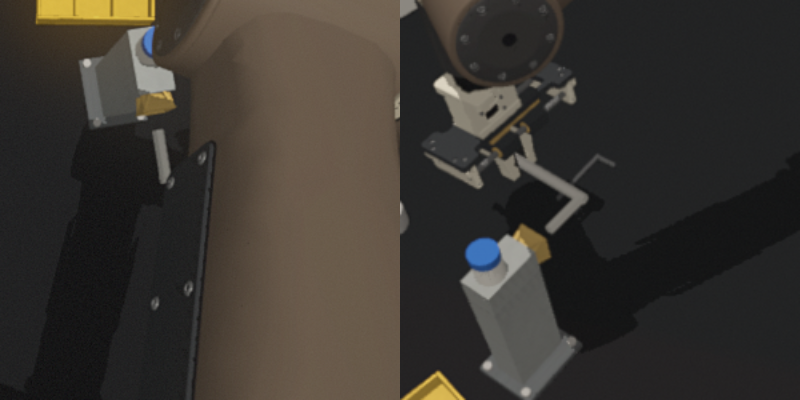

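The short arm is at (165,160) in the top crop, lined up with the brass lead-in at (155,103) and about 3 mm low. I'll raise it and go into the lead-in.

```bash
python3 -m jog '[[[0,-5,-3,0,0,0,5],[0,-12,-3,0,0,0,5],[0,-20,-3,0,0,0,5],[0,-28,-3,0,0,0,5],[0,-34,-3,0,0,0,5],[0,-40,-3,0,0,0,5],[0,-40,-3,0,0,0,5]]]'
python3 -m jog '[[[0,-3,0,0,0,0,5],[0,-6,0,0,0,0,5],[0,-9,0,0,0,0,5],[0,-9,0,0,0,0,5]]]'
python3 -c "
from h import *
s=arm.get_state();print(s['force'],s['moment'])
g=np.array(s['eef_pos'])-Ro.from_euler('xyz',s['ee_rot']).apply([0,0,.019]);e=g-tipat(0);print('n,r,up mm',(np.array([e@n,e@r,e[2]])*1000).round(1))"
```

```text
t: 8.43
eef_pos: [0.5878, -0.3159, 0.1822]
ee_rot: [3.14, 0.091, -1.414]
force: [0.4, 0.5, -4.0]
width: 0.0115
gripper_force: 50.0
t: 8.93
eef_pos: [0.5964, -0.3143, 0.1823]
ee_rot: [3.14, 0.091, -1.414]
force: [0.0, 0.4, -3.0]
width: 0.0112
gripper_force: 50.0
[ 0.03062168  0.42765939 -3.02370201] [ 0.23383329 -0.07036057  0.07471779]
n,r,up mm [4.  0.1 1.8]
```

```bash
python3 -m jog '[[[0,-3,0,0,0,0,5],[0,-6,0,0,0,0,5],[0,-9,0,0,0,0,5],[0,-12,0,0,0,0,5],[0,-12,0,0,0,0,5]]]'
python3 -m jog '[[[0,-3,0,0,0,0,5],[0,-6,0,0,0,0,5],[0,-9,0,0,0,0,5],[0,-9,0,0,0,0,5]]]'
python3 - <<'E'
from h import *
s=arm.get_state();print(s['force'],s['moment'])
g=np.array(s['eef_pos'])-Ro.from_euler('xyz',s['ee_rot']).apply([0,0,.019]);e=g-tipat(0);print('n,r,up mm',(np.array([e@n,e@r,e[2]])*1000).round(1))
ims=[]
for c in("top","scene"):
    im,d=grab_frame(c);ims.append(im)
    uv,X=cloud(c,d);hsv=cv2.cvtColor(im,cv2.COLOR_BGR2HSV)[uv[:,1],uv[:,0]].astype(int)
    L=X-S;loc=np.c_[L@n,L@r,L[:,2]]*1000
    k=(hsv[:,1]<70)&(hsv[:,2]>100)&(abs(loc[:,2])<30)
    a=k&(abs(loc[:,1])<15)&(loc[:,0]>-60)&(loc[:,0]<-23)
    P=loc[a];print(c,len(P),np.percentile(P,[1,50,99],axis=0).round(1).tolist())
cv2.imwrite("pics/d.png",np.hstack([cv2.resize(ims[0][150:300,380:530],(400,400)),cv2.resize(ims[1][100:300,150:350],(400,400))]))
E
```

```text
t: 9.55
eef_pos: [0.6084, -0.3125, 0.1823]
ee_rot: [3.14, 0.091, -1.414]
force: [-0.4, 3.0, -3.1]
width: 0.0112
gripper_force: 50.0
t: 10.05
eef_pos: [0.6173, -0.3111, 0.1823]
ee_rot: [3.14, 0.091, -1.414]
force: [-2.5, 3.4, -3.2]
width: 0.0114
gripper_force: 50.1
[-2.47355455  3.38009489 -3.16003798] [0.78028831 0.38150327 0.24162436]
n,r,up mm [25.1  0.2  1.7]
top 2 [[-23.7, -14.8, -14.4], [-23.5, -14.0, -14.2], [-23.4, -13.3, -14.1]]
scene 64 [[-43.7, -5.5, -4.9], [-36.4, 3.1, 5.0], [-24.0, 14.8, 20.8]]
```

View pics/d.png

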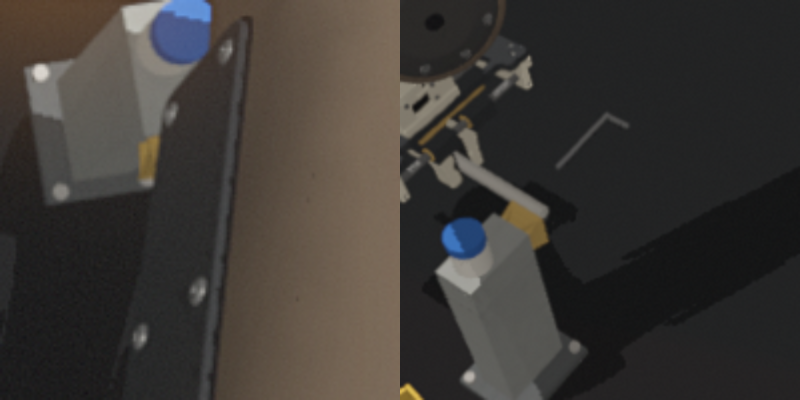

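```bash
python3 -m jog '[[[0,-1.5,0,0,0,0,5],[0,-3,0,0,0,0,5],[0,-3,0,0,0,0,5]]]'; python3 - <<'E'
from h import *
s=arm.get_state();R0=Ro.from_euler("xyz",s["ee_rot"]);g0=np.array(s["eef_pos"])-R0.apply([0,0,.019])
C=g0-.112*r
T=[]
for th in np.arange(.1,.75,.1):
    Q=Ro.from_rotvec(n*th);T.append((C+Q.apply(g0-C),Q*R0))
rows(T);print(s["force"])
E
```

```text
t: 10.52
eef_pos: [0.62, -0.3108, 0.1824]
ee_rot: [3.14, 0.091, -1.414]
force: [-1.4, 2.5, -3.0]
width: 0.0119
gripper_force: 50.1
[-1.4 -0.  11.1] [-0.     -0.1    -0.0001]
[-4. -0. 22.] [-0.     -0.2    -0.0003]
[-7.6 -0.  32.6] [-1.e-04 -3.e-01 -4.e-04]
[-12.3  -0.1  42.7] [-1.e-04 -4.e-01 -6.e-04]
[-17.9  -0.1  52.4] [-1.e-04 -5.e-01 -7.e-04]
[-24.5  -0.1  61.4] [-1.e-04 -6.e-01 -8.e-04]
[-31.9  -0.1  69.8] [-1.e-04 -7.e-01 -1.e-03]
[-1.35247438  2.45753138 -3.02745328]
```

```bash
python3 -m jog '[[[-0.5,0,5.5,0,-0.05,0,5],[-1.4,0,11.1,0,-0.1,0,5],[-2.6,0,16.5,0,-0.15,0,5],[-4,0,22,0,-0.2,0,5],[-5.7,0,27.3,0,-0.25,0,5],[-7.6,0,32.6,0,-0.3,0,5],[-7.6,0,32.6,0,-0.3,0,5]]]'; python3 -c "
from h import *
s=arm.get_state();print(s['force'],s['moment'],s['q'])
R0=Ro.from_euler('xyz',s['ee_rot']);g=np.array(s['eef_pos'])-R0.apply([0,0,.019]);e=g-tipat(0);print('n,r,up mm',(np.array([e@n,e@r,e[2]])*1000).round(1))"
```

```text
t: 11.4
eef_pos: [0.6193, -0.2997, 0.1507]
ee_rot: [-3.141, 0.393, -1.414]
force: [-0.2, 8.1, 3.4]
width: 0.0111
gripper_force: 50.1
[-0.16283204  8.08822291  3.40982737] [ 1.79525414 -0.29860567  0.11332455] [-0.36965143  0.58986676  0.28799541 -0.33910935 -1.47919841  0.59352461]
n,r,up mm [ 28.9  -5.2 -31.2]
```

```bash
python3 -m jog '[[[-0.5,0,5.5,0,-0.05,0,5],[-1.4,0,11.1,0,-0.1,0,5],[-2.6,0,16.5,0,-0.15,0,5],[-4,0,22,0,-0.2,0,5],[-5.7,0,27.3,0,-0.25,0,5],[-7.6,0,32.6,0,-0.3,0,5],[-9.9,0,37.7,0,-0.35,0,5],[-12.3,0,42.7,0,-0.4,0,5],[-12.3,0,42.7,0,-0.4,0,5]]]'; python3 - <<'E'
from h import *
s=arm.get_state();print(s['force'],s['moment'],s['q'])
R0=Ro.from_euler('xyz',s['ee_rot']);g=np.array(s['eef_pos'])-R0.apply([0,0,.019]);e=g-tipat(0);print('n,r,up mm',(np.array([e@n,e@r,e[2]])*1000).round(1))
im,d=grab_frame("scene");uv,X=cloud("scene",d);hsv=cv2.cvtColor(im,cv2.COLOR_BGR2HSV)[uv[:,1],uv[:,0]].astype(int)
L=X-S;loc=np.c_[L@n,L@r,L[:,2]]*1000
k=(hsv[:,1]<70)&(hsv[:,2]>90)&(loc[:,0]<-26)&(loc[:,0]>-50)&(loc[:,1]>5)&(loc[:,1]<220)&(abs(loc[:,2]+loc[:,1]*.75)<40)
P=loc[k];print(len(P),np.percentile(P,[1,50,99],axis=0).round(1).tolist(),np.polyfit(P[:,1],P[:,2],1))
cv2.imwrite("pics/e.png",cv2.resize(im[80:300,130:350],(600,600)))
E
```

```text
t: 12.52
eef_pos: [0.6146, -0.2724, 0.1157]
ee_rot: [3.141, 0.795, -1.415]
force: [1.6, 5.7, 7.6]
width: 0.0113
gripper_force: 50.1
[1.57246085 5.74468521 7.61538423] [ 1.14818387 -0.66451454 -0.49832291] [-0.5016831   0.785139    0.48258475 -0.61511893 -1.78032531  0.68855783]
n,r,up mm [ 28.4 -26.6 -70.5]
143 [[-49.8, 6.5, -139.4], [-42.8, 90.3, -51.4], [-27.2, 170.3, 3.1]] [-0.79847183 16.42571473]
```

View pics/e.png

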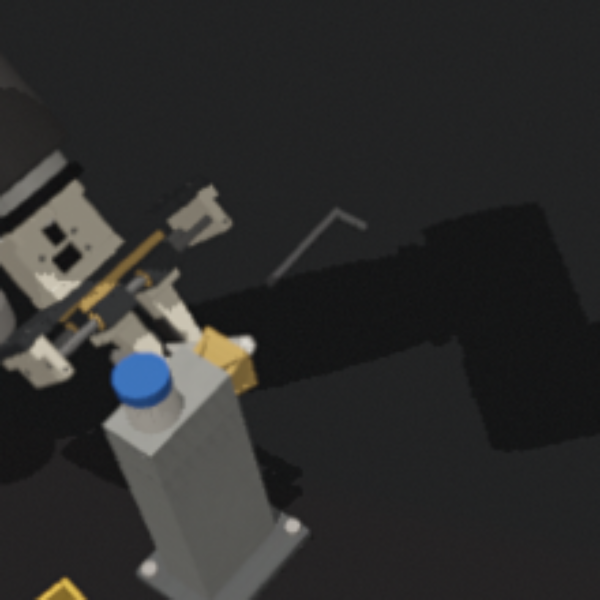

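The gripper covers the key's long arm. The bend end shows white at (245,345), next to the lead-in, so the short arm is still in. I'll release and back off along the tool.

```bash
python3 -m jog '[[[0,0,0,0,0,0,20],[0,0,0,0,0,0,35],[0,0,0,0,0,0,35],[0,0,-20,0,0,0,35],[0,0,-60,0,0,0,35],[0,0,-110,0,0,0,35],[0,0,-160,0,0,0,35],[0,0,-200,0,0,0,35],[0,0,-200,0,0,0,35]]]'; python3 - <<'E'
from h import *
ims=[]
for c in("top","scene"):
    im,d=grab_frame(c);ims.append(im)
    uv,X=cloud(c,d);hsv=cv2.cvtColor(im,cv2.COLOR_BGR2HSV)[uv[:,1],uv[:,0]].astype(int)
    L=X-S;loc=np.c_[L@n,L@r,L[:,2]]*1000
    k=(hsv[:,1]<70)&(hsv[:,2]>80)&(loc[:,0]<-24)&(loc[:,0]>-52)&(loc[:,1]>15)&(loc[:,1]<220)&(abs(loc[:,2]+loc[:,1]*.8)<35)
    P=loc[k];print(c,len(P))
    if len(P)>10:
        print(np.percentile(P,[1,50,99],axis=0).round(1).tolist(),np.arctan(np.polyfit(P[:,1],P[:,2],1)[0]),cv2.fitLine(P[:,1:].astype(np.float32),cv2.DIST_HUBER,0,.01,.01).ravel())
cv2.imwrite("pics/f.png",np.hstack([cv2.resize(ims[0][150:350,350:550],(400,400)),cv2.resize(ims[1][100:300,130:330],(400,400))]))
E
```

```text
t: 13.7
eef_pos: [0.636, -0.4168, 0.2581]
ee_rot: [-3.14, 0.787, -1.416]
force: [0.5, 0.5, -0.4]
width: 0.0347
gripper_force: 0.0
top 422
[[-38.3, 16.9, -132.8], [-31.2, 83.3, -59.8], [-24.3, 172.8, -3.6]] -0.6912371312519652 [  0.7710821  -0.6367357  86.70806   -61.980206 ]
scene 121
[[-49.6, 54.8, -199.4], [-30.5, 111.4, -83.3], [-25.8, 216.8, -36.8]] -0.7341159973740568 [  0.76517624  -0.6438209  111.9668     -84.63068   ]
```

View pics/f.png

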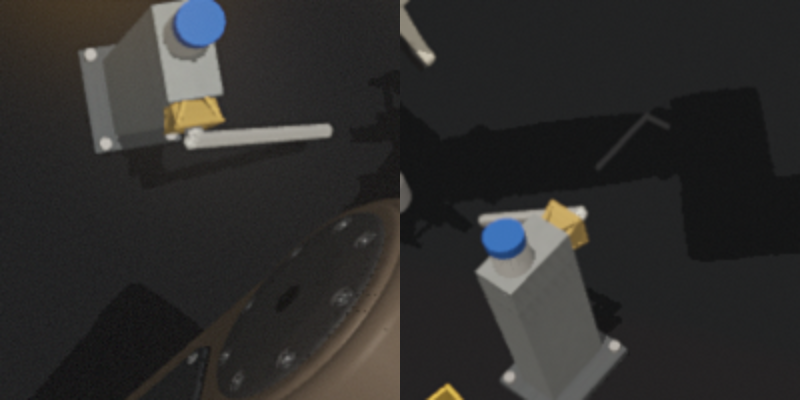

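The key rests in the screw with its bend at (190,140), right against the lead-in. Its arm slopes down to the right at about 0.69 rad, so the screw is at about 0.53 rad, and the short arm is roughly 28 mm deep. The gripper is clear.

```bash
python3 -c "
from h import *
print(arm.job_done())"
```

```text
the job is handed in; nothing more can be done
None
```

I handed the job in at about 14 s of the 51 s. I flipped the key and left it with its short arm about 28 mm into the same screw, the screw tightened by about 0.53 rad (30 degrees, estimated from the key's angle in the camera images), and the gripper clear; no verdict was shown.

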